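Close the row of dominoes against the stop

TASK

Push the fifth domino, the one lying apart, up to the long wooden rail and along it to the open end of the row, and keep pushing until all five lie side by side, snug against one another and the end stop, with their short ends against the long rail. Only push: no domino may be lifted off the table or tipped up. Leave everything else on the table, the score wheel included, as it is.

Things in the scene. Friction and masses are not known exactly. Their poses are not given: they have to be found in the camera images.
- rail: fixed dark-wood L-shaped stop, 12 mm high. Origin on the table, on the long rail's inner face; x across the rail, away from the robot (within 0.35 rad), y along it to the left. Long rail: x 0 to 14 mm, y -160 to 124 mm; dominoes lie on its -x side. End stop (short arm at the left): x -72 to 0, y 110 to 124 mm. In the tight row centres lie at x -28, y 96, 68, 40, 12, -16 mm.
- domino1: one of the four red acrylic dominoes lying flat in the loose row, 56 x 28 x 13 mm, about 26 g; origin at the centre of its underside, x along its 56 mm length, z up. Nearest to the end stop. It starts with its length across the rail, 1 to 3 mm from the rail, and 2 to 10 mm from its neighbour or the end stop. It is free to slide.
- domino2: one of the four red acrylic dominoes lying flat in the loose row, 56 x 28 x 13 mm, about 26 g; origin at the centre of its underside, x along its 56 mm length, z up. Second from the end stop. It starts with its length across the rail, 1 to 3 mm from the rail, and 2 to 10 mm from its neighbour or the end stop. It is free to slide.
- domino3: one of the four red acrylic dominoes lying flat in the loose row, 56 x 28 x 13 mm, about 26 g; origin at the centre of its underside, x along its 56 mm length, z up. Third from the end stop. It starts with its length across the rail, 1 to 3 mm from the rail, and 2 to 10 mm from its neighbour or the end stop. It is free to slide.
- domino4: one of the four red acrylic dominoes lying flat in the loose row, 56 x 28 x 13 mm, about 26 g; origin at the centre of its underside, x along its 56 mm length, z up. Fourth from the end stop, the open end of the row. It starts with its length across the rail, 1 to 3 mm from the rail, and 2 to 10 mm from its neighbour or the end stop. It is free to slide.
- loose_domino: the fifth red acrylic domino, size and axes as the others, 56 x 28 x 13 mm, 20 to 40 g, flat and apart on the robot's side of the rail, right of the row (at rail y -130 to -85 mm), its end 45 to 100 mm short of the rail, turned up to 0.35 rad from square to it. Free to slide: under 1 N moves it; the whole row needs under 2 N until it meets the end stop.
- tumbler: short ribbed clear glass tumbler, 74 mm wide, 70 mm high; origin at the centre of its underside. Bystander, to be left alone.
- jar: chunky blue ceramic toothpick jar, 60 mm wide, 50 mm high, toothpicks to 67 mm; origin at the centre of its underside. Bystander, to be left alone.
- shaker: white salt shaker with metal cap, 40 mm wide, 68 mm high; origin at the centre of its underside. Bystander, to be left alone.
- napkin_holder: empty chrome napkin holder, two upright plates, 60 x 120 mm (x, y), 81 mm high, right of the work; origin at the centre of its underside. Bystander, to be left alone.
- dish: small white empty bowl, 76 mm wide, 30 mm high, on the robot's side of the row; origin at the centre of its underside. Bystander, to be left alone.
- die: white die, 16 mm; origin at the centre of its underside. Bystander, to be left alone.
- score_pin (a point): top of one brass pin on the rim (radius 40 mm, 39 mm above the table) of the round wooden score wheel, 94 mm wide, with a brass knob (top 59 mm above the table), on a 130 mm square wooden block at the left. The wheel turns easily; bystander, to be left as it is.
Not all that is in view belongs to the job. What is shaped like the domino3 but black, turquoise or yellow is not meant.

How it is judged:
At the end, for the whole second after the job is handed in: All five dominoes lie flat and at rest in the corner: short ends within 6 mm of the long rail, square to it within 0.1 rad, and pushed up so that each is within 6 mm of its place in a gapless row against the end stop (x of each of domino1, domino2, domino3, domino4, loose_domino in the frame of rail above -0.034 m and angle between the x axis of each of domino1, domino2, domino3, domino4, loose_domino and the x axis of rail, either way round below 0.1 rad and height (world z) of each of domino1, domino2, domino3, domino4, loose_domino below 0.003 m and angle between each of domino1, domino2, domino3, domino4, loose_domino's own z axis and vertical below 0.1 rad and linear speed of each of domino1, domino2, domino3, domino4, loose_domino below 0.01 m/s and y of domino1 in the frame of rail above 0.09 m and y of domino2 in the frame of rail above 0.062 m and y of domino3 in the frame of rail above 0.034 m and y of domino4 in the frame of rail above 0.006 m and y of loose_domino in the frame of rail above -0.022 m); the robot touches nothing.
It fails at once if a domino is lifted off the table or tipped up (height (world z) of any of domino1, domino2, domino3, domino4, loose_domino above 0.01 m or angle between any of domino1, domino2, domino3, domino4, loose_domino's own z axis and vertical above 0.4 rad).
It fails at once if the tumbler, toothpick jar, salt shaker, napkin holder, dish or die is moved more than 15 mm (distance of any of tumbler, jar, shaker, napkin_holder, dish, die from where it was at the start of the episode above 0.015 m).
It fails at once if the score wheel is turned (its pin moves more than 10 mm) (distance of score_pin from where it was at the start of the episode above 0.01 m).
It also fails if it takes over 43 s, if anything falls off the work surface, if the arm or the gripper's body presses on something with over 40 N, if the wrist force passes 120 N, or if a joint passes its speed limit or range.

ROBOT

A 6-joint arm with a two-finger parallel gripper is mounted at the origin on the work surface. World frame = base frame: x ahead of the robot, y to its left, z up, the work surface at z = 0. Lengths are in m, angles in rad, forces in N, time in s.
With the tool pointing down it reaches from about 0.35 to 0.975 m from the base axis. Payload 4.9 kg.
Tool frame: the origin (TCP) lies midway between the tips of the shut fingers; the grasp point (between the pads) lies 19 mm behind it; z points along the fingers, y is the line along which they close (so a half turn about z gives the same grasp; the last joint's range is limited). The gripper opens to 85 mm and grips with 20 to 120 N. Pads are 22 mm wide; open, the fingers measure 114 mm over their backs; the gripper's body (76 mm by 85 mm) begins 54 mm behind the grasp point. The pads swing forward as they close: fully open they stand 13 mm farther back than shut.
Start: joints at [-1.425, 0.053, 1.613, -0, 1.476, -0.119], TCP at [0.164, -0.603, 0.231] pointing down, gripper open.
Joint ranges: [-3.01, 3.01], [-1.01, 2.22], [0.06, 2.58], [-1.02, 4.17], [0.09, 2.62], [-3.14, 3.14]. Speed limits (rad/s): [2.57, 2.57, 3.14, 3.14, 3.14, 3.14].

INTERFACE

Orientations are given as a rotation vector (axis times angle).
In Python, from station import telemetry, optics, ctrl gives the robot as it stands.
- The arm moves only by the shell command python3 -m pendant 'ROWS' [FORCE]. ROWS is JSON, one flat list of numbers, 7 for each row, row after row: the turn, a rotation vector about the tool's x, y, z as a fraction of full scale, then the shift along the tool's x, y, z as a fraction of full scale, then the opening, from 0 (shut) to 1 (fully open). In form: [ax, ay, az, tx, ty, tz, fingers, ax, ay, az, tx, ty, tz, fingers, ...]. A call has 1 to 12 rows; each row is the pose to reach, as a shift and turn from the pose commanded when the call began, along the tool's axes at that moment; what a row does not reach only later rows make up. Full scale, the value 1, is 300 mm for a shift and 30 degrees for a turn. A row lasts 1/8 s, in which the tool goes at most 62.5 mm and 10.7 degrees, less where a joint would pass 70% of its speed; a pose out of reach is approached as far as the arm can. A call with a number of a shift or a turn outside -1 to 1 is refused whole. A call with a gripper value outside its range is refused whole. The fingers move at their own pace and stop on an object; FORCE is the grip in N (left out, the last holds). Time passes only in rows, so rows that repeat a pose let the fingers close. It gives the time, the measured TCP pose, the force, the opening and the grip force at its end, in the units of the state.
- telemetry.get_obs(): the state, without advancing time (a new reading comes with each control period).
- optics.get_image(name): name is "scene" or "top" or "wrist"; returns a dict with "image" (420x560x3 uint8, red, green, blue), "depth" (420x560 float32, m along the optical axis (not along the pixel's ray), 0 where there is no reading), "fx", "fy", "cx", "cy" (pixels), "rvec" (rotation vector, rad) and "tvec" (3), from world to camera coordinates, as OpenCV has them. Camera axes: x right, y down, z forward; pixel columns grow to the right and rows downward; lengths in m; the calibration is good to about 2 mm. A picture is of the moment at which its call begins.
- ctrl.finish_job(): hands the job in; it is judged then, once.
The state is a dict: "t": time; "q": joint angles; "dq": joint speeds; "effort": joint torques, N m; "tool_pos": TCP position; "tool_rot": TCP orientation; "contact_force": force on the tool from outside, world axes, zero at the start; "wrist_torque": the same for the moment, N m; "opening": finger opening in m; "grip_force": force on a finger pad.
Only numpy, scipy, OpenCV 4.12 (cv2) and the standard library are available. Lean on these libraries where they do the work, as an engineer would, in place of code of your own. Each camera call takes 0.05 s, during which the arm holds its last target. There are 200 camera calls.

## Working session

There is one attempt and no reset: what is moved stays moved. The work goes in short steps, Python scripts to look and compute and a shell command to move; the robot and the scene stay as the last step left them, time stands still between calls to the robot, and variables do not carry over. Pictures are saved under pics/ and viewed, at most 10 in all, crops included, and the job is handed in when it is done.

```bash
mkdir -p pics
cat > h.py <<'E'
import numpy as np, cv2
from station import telemetry, optics, ctrl
def grab(n):
    d=optics.get_image(n); R=cv2.Rodrigues(np.array(d['rvec'],float))[0]; return d,R,np.array(d['tvec'],float).ravel()
def ray(d,R,t,uv,z):
    uv=np.atleast_2d(uv).astype(float)
    c=np.c_[(uv[:,0]-d['cx'])/d['fx'],(uv[:,1]-d['cy'])/d['fy'],np.ones(len(uv))]@R
    o=-R.T@t; s=(z-o[2])/c[:,2]; return o+c*s[:,None]
def save(d,n): cv2.imwrite('pics/'+n,d['image'][:,:,::-1])
E
python3 - <<'E'
from h import *
for n in('scene','top'):
    d,R,t=grab(n); save(d,n+'0.png'); print(n,-R.T@t)
o=telemetry.get_obs(); print(o['tool_pos'],o['tool_rot'],o['t'])
print(cv2.Rodrigues(np.array(o['tool_rot'],float))[0].round(3))
E
```

```text
scene [1.1362791  0.45936076 0.68138096]
top [0.47893184 0.07301684 0.95574604]
[ 0.16348881 -0.60264863  0.23017795] [-3.11223574e+00 -4.14467680e-01 -1.38978532e-05] 0.1
[[ 0.965  0.262 -0.   ]
 [ 0.262 -0.965  0.002]
 [ 0.    -0.002 -1.   ]]
```

View pics/top0.png

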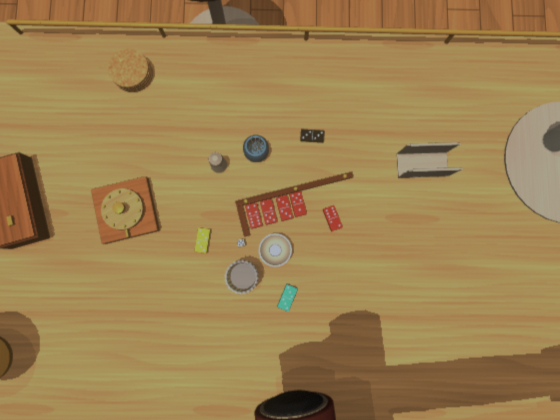

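View pics/scene0.png

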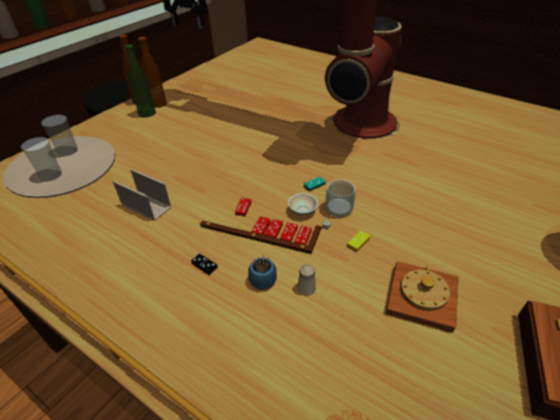

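The top view shows the four row dominoes at about (254,215), (268,211), (284,208) and (298,204), and the loose red one at (333,218). Look-alikes are black at (312,135), yellow at (202,240) and turquoise at (287,298). The loose domino is the red one at (333,218). The rail's long arm runs from (237,203) to (352,176), with the end stop at (243,220), the dish at (275,250) and the die at (241,243).

```bash
cat > m.py <<'E'
from h import *
def dominoes(d,R,t,zt=0.013):
    hsv=cv2.cvtColor(d['image'],cv2.COLOR_RGB2HSV); h,s,v=cv2.split(hsv)
    m=(((h<6)|(h>170))&(s>150)&(v>110)).astype(np.uint8)*255
    m=cv2.morphologyEx(m,cv2.MORPH_CLOSE,np.ones((3,3)))
    out=[]
    for c in cv2.findContours(m,cv2.RETR_EXTERNAL,cv2.CHAIN_APPROX_NONE)[0]:
        if cv2.contourArea(c)<80: continue
        p=ray(d,R,t,c[:,0],zt)[:,:2]
        r=cv2.minAreaRect((p*1000).astype(np.float32)); b=cv2.boxPoints(r)
        e=b[1]-b[0]; f=b[2]-b[1]; l=e if np.hypot(*e)>np.hypot(*f) else f
        l=l*np.sign(l[0]); out.append((c[:,0].mean(0).round(),np.round(r[0]),np.round(r[1]),round(float(np.arctan2(l[1],l[0])),3)))
    return out,m
E
python3 - <<'E'
from m import *
d,R,t=grab('top')
out,m=dominoes(d,R,t)
for o in out: print(*o)
hsv=cv2.cvtColor(d['image'],cv2.COLOR_RGB2HSV)
print([(p,hsv[p[1],p[0]]) for p in [(320,184),(270,196),(243,220),(333,218),(320,205)]])
mm=((hsv[...,2]<115)&(hsv[...,1]>100)).astype(np.uint8); mm[:165]=0; mm[240:]=0; mm[:,:230]=0; mm[:,360:]=0
n,l,s,c=cv2.connectedComponentsWithStats(mm); i=1+s[1:,4].argmax(); print(s[i])
ys,xs=np.where(l==i); p=ray(d,R,t,np.c_[xs,ys],0.012)
# long-arm: inner/outer edges per column
top=[];bot=[]
for x in range(255,350,3):
    y=ys[xs==x]; 
    if len(y): top.append((x,y.min()-.5)); bot.append((x,y.max()+.5))
for nm,e in(('outer',top),('inner',bot)):
    q=ray(d,R,t,np.array(e),0.012)[:,:2]; k=np.polyfit(q[:,1],q[:,0],1); print(nm,k,'res',np.std(q[:,0]-np.polyval(k,q[:,1])))
hull=cv2.convexHull((p[:,:2]*1000).astype(np.float32))[:,0]; print(hull.round()[::2])
for nm,u in dict(dish=(275,250),die=(241,243),tumbler=(241,277),nap=(428,160),jar=(256,148),shaker=(217,162)).items(): print(nm,ray(d,R,t,u,0.02)[0].round(3))
w=d['image'][110:310,170:380,::-1]; w=cv2.resize(w,None,fx=2.8,fy=2.8,interpolation=cv2.INTER_CUBIC); w[l[110:310,170:380].repeat(1,0).shape[0]:]=0
cv2.imwrite('pics/crop.png',w)
E
```

```text
[333. 219.] [575. -64.] [52. 26.] 0.383
[253. 216.] [579. 119.] [54. 26.] 0.288
[268. 212.] [588.  85.] [54. 25.] 0.262
[284. 208.] [598.  48.] [53. 26.] 0.276
[298. 203.] [608.  17.] [54. 26.] 0.254
[((320, 184), array([ 12, 158, 103], dtype=uint8)), ((270, 196), array([ 11, 163, 105], dtype=uint8)), ((243, 220), array([ 11, 161, 109], dtype=uint8)), ((333, 218), array([  3, 134, 166], dtype=uint8)), ((320, 205), array([ 20, 123, 168], dtype=uint8))]
[236 173 117  63 836]
outer [-0.26738666  0.65482141] res 0.0024449498454732405
inner [-0.27405659  0.64118401] res 0.0006941242532034749
[[ 682. -109.]
 [ 682. -104.]
 [ 679.  -85.]
 [ 656.   -0.]
 [ 613.  155.]
 [ 606.  160.]
 [ 532.  139.]
 [ 532.  130.]
 [ 675. -111.]]
dish [0.498 0.068 0.02 ]
die [0.513 0.145 0.02 ]
tumbler [0.437 0.143 0.02 ]
nap [ 0.715 -0.289  0.02 ]
jar [0.736 0.116 0.02 ]
shaker [0.701 0.206 0.02 ]
```

View pics/crop.png

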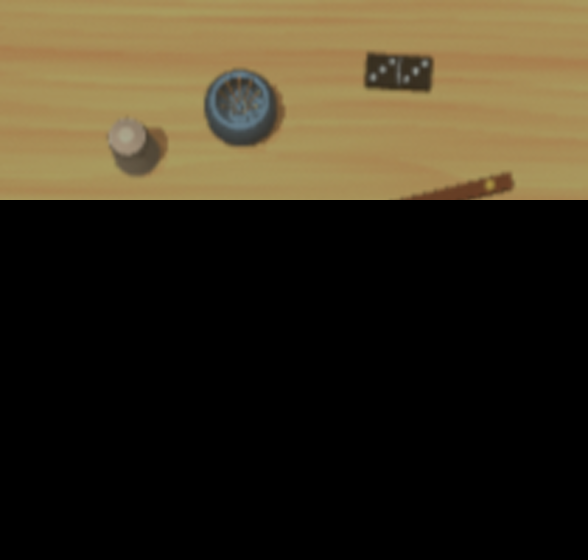

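The crop was blanked by mistake, so I'll check the loose domino in a close wrist view once I'm above it. The tool axes already match the rail: tool x is rail x and tool y is minus rail y. The loose domino is at rail (-81,-86) mm, 0.12 rad off square, with its end 52 mm from the rail. That agrees with the description.

```bash
python3 -m pendant '[0,0,0,0.2,-0.17,0,0, 0,0,0,0.4,-0.34,0,0, 0,0,0,0.6,-0.51,0,0, 0,0,0,0.79,-0.683,0,0, 0,0,0,0.79,-0.683,0,0, 0,0,0,0.79,-0.683,0,0, 0,0,0,0.79,-0.683,0,0, 0,0,0,0.79,-0.683,0,0]'
python3 -m pendant '[0,0,0,0.2,-0.17,0,0, 0,0,0,0.4,-0.34,0,0, 0,0,0,0.6,-0.51,0,0, 0,0,0,0.79,-0.683,0.1,0, 0,0,0,0.79,-0.683,0.2,0, 0,0,0,0.79,-0.683,0.3,0, 0,0,0,0.79,-0.683,0.4,0, 0,0,0,0.79,-0.683,0.4,0, 0,0,0,0.79,-0.683,0.4,0]'
cat >> m.py <<'E'
th=0.267; EX=np.array([np.cos(th),np.sin(th)]); EY=np.array([-np.sin(th),np.cos(th)])
def rl(p): p=np.asarray(p,float)[:2]; return np.round([p@EX*1000-618.4,p@EY*1000+127],1)
def look(name,tag):
    d,R,t=grab(name); out,m=dominoes(d,R,t)
    for o in out: print(name,o[0],'rail',rl(o[1]/1000),o[2],'ang',round(o[3]-th,3))
    save(d,tag+'.png'); 
    o=telemetry.get_obs(); print('t',o['t'],'tcp rail',rl(o['tool_pos']),'z',round(o['tool_pos'][2],4),'open',o['opening'],'F',np.round(o['contact_force'],1)); return d,R,t
E
python3 -c "
from m import *
look('wrist','w1'); look('top','t1')"
```

```text
t: 1.15
tool_pos: [0.3381, -0.3444, 0.2312]
tool_rot: [-3.114, -0.412, 0.001]
contact_force: [-0.2, -0.5, 0.2]
opening: 0.0001
grip_force: 0.0
t: 2.28
tool_pos: [0.5146, -0.0849, 0.1126]
tool_rot: [3.114, 0.412, 0.002]
contact_force: [-0.6, 0.3, 0.3]
opening: 0.0001
grip_force: 0.0
wrist [275. 134.] rail [-81.9 -87.1] [55. 28.] ang 0.113
wrist [139.  65.] rail [-30.9  16.1] [54. 27.] ang 0.002
wrist [42. 65.] rail [-30.4  89.5] [55. 28.] ang 0.01
wrist [89. 65.] rail [-30.7  54.4] [55. 28.] ang -0.004
wrist [182.  63.] rail [-30.6 -17.2] [55. 28.] ang -0.007
t 2.325 tcp rail [-144.1  -90.7] z 0.1132 open 7.793583252757023e-05 F [ 1.  -0.3  0.9]
top [377. 313.] rail [-319.8 -126.8] [148.  46.] ang 1.035
top [421. 301.] rail [-319.4 -231.6] [ 30. 221.] ang -0.519
top [401. 239.] rail [-159.  -217.4] [127.  78.] ang 0.997
top [332. 217.] rail [-80.7 -86.4] [53. 26.] ang 0.116
top [253. 215.] rail [-28.5  89. ] [54. 26.] ang 0.018
top [268. 212.] rail [-27.8  53.6] [54. 25.] ang -0.005
top [284. 208.] rail [-28.9  15.5] [54. 26.] ang 0.004
top [297. 203.] rail [-27.5 -17. ] [55. 26.] ang -0.013
t 2.375 tcp rail [-144.   -90.7] z 0.1135 open -0.0001257595083564856 F [0.2 0.  0. ]
```

View pics/w1.png

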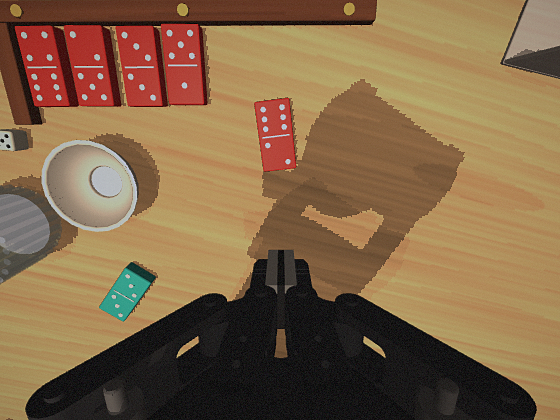

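The wrist view shows the loose red domino clearly at (275,134), lying apart from the row at (42–182,65). Its position agrees with the top view: rail (-82,-87) mm, 0.113 rad. The fingertips are at (280,255). I'll lower them behind the domino and push it toward the rail.

```bash
python3 -m pendant '[0,0,0,0,-0.019,0.12,0, 0,0,0,0,-0.019,0.24,0, 0,0,0,0,-0.019,0.33,0, 0,0,0,0,-0.019,0.36,0, 0,0,0,0,-0.019,0.36,0, 0,0,0,0,-0.019,0.36,0]'
python3 -m pendant '[0,0,0,0.03,0,0,0, 0,0,0,0.05,0,0,0, 0,0,0,0.07,0,0,0, 0,0,0,0.09,0,0,0, 0,0,0,0.11,0,0,0, 0,0,0,0.13,0,0,0, 0,0,0,0.15,0,0,0, 0,0,0,0.17,0,0,0, 0,0,0,0.17,0,0,0]'
python3 -c "
from m import *
look('wrist','w2')"
```

```text
t: 3.12
tool_pos: [0.5138, -0.0787, 0.0051]
tool_rot: [3.113, 0.414, 0.005]
contact_force: [1.1, 0.2, 0.6]
opening: -0.0001
grip_force: 0.0
t: 4.25
tool_pos: [0.5621, -0.0647, 0.0034]
tool_rot: [3.114, 0.415, 0.001]
contact_force: [-0.6, 0.1, -0.4]
opening: -0.0003
grip_force: 0.0
wrist [294. 195.] rail [-53.6 -89.7] [55. 27.] ang -0.011
wrist [  6. 172.] rail [-38.8  40. ] [11. 42.] ang -0.287
wrist [ 60. 146.] rail [-30.9  16.1] [55. 28.] ang 0.001
wrist [132. 143.] rail [-29.7 -17.5] [55. 28.] ang -0.007
t 4.3 tcp rail [-93.7 -83.7] z 0.0033 open 4.8537785612534756e-05 F [0.4 0.5 0.2]
```

View pics/w2.png

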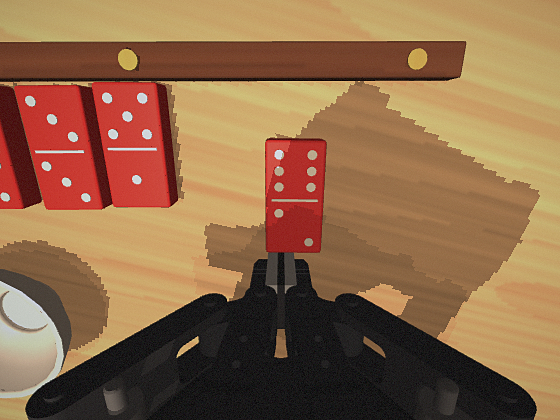

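The domino has squared up (-0.01 rad) but sits 6 mm off the fingers' centre: domino at (294,195), fingers at (281,255). I'll back off, centre the fingers and push it to the rail.

```bash
python3 -m pendant '[0,0,0,-0.02,0,-0.003,0, 0,0,0,-0.02,0.02,-0.005,0, 0,0,0,-0.01,0.02,-0.005,0, 0,0,0,0.01,0.02,-0.005,0, 0,0,0,0.025,0.02,-0.005,0, 0,0,0,0.04,0.02,-0.005,0, 0,0,0,0.055,0.02,-0.005,0, 0,0,0,0.07,0.02,-0.005,0, 0,0,0,0.083,0.02,-0.005,0, 0,0,0,0.09,0.02,-0.005,0, 0,0,0,0.09,0.02,-0.005,0]'
python3 -c "
from m import *
look('wrist','w3')"
```

```text
t: 5.68
tool_pos: [0.589, -0.0636, 0.0048]
tool_rot: [3.114, 0.415, -0.001]
contact_force: [-2.2, -0.2, 1.3]
opening: -0.0001
grip_force: 0.9
wrist [  8. 212.] rail [-34.7  39.9] [13. 52.] ang -0.288
wrist [ 62. 201.] rail [-29.9  15.8] [55. 28.] ang 0.002
wrist [130. 198.] rail [-29.7 -17.5] [55. 28.] ang -0.007
wrist [281. 195.] rail [-27.6 -89.5] [55. 27.] ang -0.003
t 5.725 tcp rail [-67.1 -89.7] z 0.0048 open -5.197079090859963e-05 F [-1.6 -1.3  1.9]
```

View pics/w3.png

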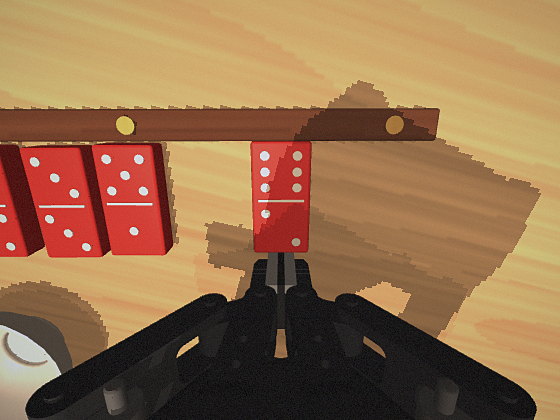

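The loose domino at (281,195) is now flush with the rail: rail (-27.6,-89.5) mm, square. I'll go round to its right side.

```bash
python3 -m pendant '[0,0,0,-0.06,0,0,0, 0,0,0,-0.06,0.05,0,0, 0,0,0,-0.06,0.14,0,0, 0,0,0,-0.06,0.14,0,0, 0,0,0,0.04,0.14,0,0, 0,0,0,0.13,0.14,0,0, 0,0,0,0.133,0.14,0,0, 0,0,0,0.133,0.14,0,0]'
python3 -m pendant '[0,0,0,0,-0.03,0,0, 0,0,0,0,-0.06,0,0, 0,0,0,0,-0.08,0,0, 0,0,0,0,-0.1,0,0, 0,0,0,0,-0.12,0,0, 0,0,0,0,-0.14,0,0, 0,0,0,0,-0.16,0,0, 0,0,0,0,-0.16,0,0]'
python3 -c "
from m import *
look('wrist','w4')"
```

```text
t: 6.72
tool_pos: [0.6381, -0.0934, 0.0044]
tool_rot: [-3.114, -0.415, 0.002]
contact_force: [0.5, 0.7, -0.9]
opening: -0.0001
grip_force: 0.0
t: 7.72
tool_pos: [0.6261, -0.0467, 0.0048]
tool_rot: [-3.114, -0.415, -0.0]
contact_force: [0.1, -0.5, -0.0]
opening: 0.0003
grip_force: 0.0
wrist [ 92. 274.] rail [-29.9  15.8] [55. 28.] ang 0.001
wrist [ 24. 277.] rail [-29.8  54.1] [55. 29.] ang -0.006
wrist [153. 270.] rail [-29.7 -17.5] [55. 28.] ang -0.007
wrist [227. 258.] rail [-22.8 -56.7] [44. 27.] ang 0.0
t 7.775 tcp rail [-26.8 -83.5] z 0.0048 open 0.00015772790343161308 F [-0.2  0.6 -0.5]
```

View pics/w4.png

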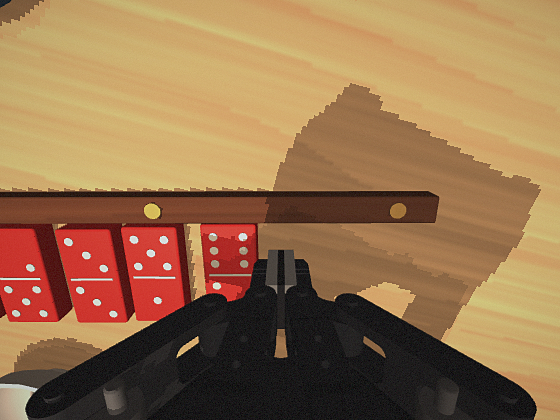

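The domino at (227,258) slides along the rail staying square. The fingers are 13 mm off its face, so about 40 mm remain.

```bash
python3 -m pendant '[0,0,0,0,-0.02,0,0, 0,0,0,0,-0.035,0,0, 0,0,0,0,-0.05,0,0, 0,0,0,0,-0.065,0,0, 0,0,0,0,-0.08,0,0, 0,0,0,0,-0.09,0,0, 0,0,0,0,-0.1,0,0, 0,0,0,0,-0.11,0,0, 0,0,0,0,-0.12,0,0, 0,0,0,0,-0.128,0,0, 0,0,0,0,-0.132,0,0, 0,0,0,0,-0.132,0,0]'
python3 -c "
from m import *
look('wrist','w5');look('top','t5')"
```

```text
t: 9.28
tool_pos: [0.6157, -0.0089, 0.0048]
tool_rot: [-3.114, -0.415, 0.0]
contact_force: [0.2, -0.2, 1.0]
opening: 0.0002
grip_force: 0.3
wrist [114. 270.] rail [-29.9  38.6] [ 57. 140.] ang -1.549
t 9.325 tcp rail [-26.8 -44.1] z 0.0048 open 9.577111164468113e-05 F [-0.7 -1.   0.1]
top [298. 210.] rail [-46.3 -13.9] [24. 36.] ang -1.356
top [264. 213.] rail [-28.2  59.9] [56. 95.] ang -1.576
t 9.375 tcp rail [-26.9 -44. ] z 0.0048 open 1.9702213489674075e-05 F [0.6 0.2 0.6]
```

View pics/w5.png

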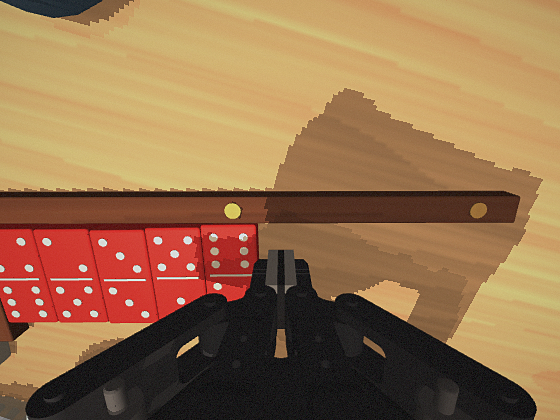

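The five dominoes form one gapless strip, columns 0–258, centred at rail y 38.6 against a target of 40. The force shows no end-stop contact yet, so I'll press on a little.

```bash
python3 -m pendant '[0,0,0,0,-0.004,0,0, 0,0,0,0,-0.007,0,0, 0,0,0,0,-0.01,0,0, 0,0,0,0,-0.01,0,0]'
python3 -c "
from m import *
look('wrist','w6')"
```

```text
t: 9.88
tool_pos: [0.6153, -0.0072, 0.005]
tool_rot: [3.112, 0.415, 0.001]
contact_force: [1.0, -5.1, 0.9]
opening: -0.0001
grip_force: 2.5
wrist [123. 271.] rail [-29.6  39.6] [ 57. 140.] ang -1.551
t 9.925 tcp rail [-26.8 -42.3] z 0.005 open 1.2371141997110394e-05 F [ 1.2 -5.4  0.7]
```

There is now 5 N against the end stop, and the strip is 140 mm long, centred at 39.6. I'll back off, lift clear and check.

```bash
python3 -m pendant '[0,0,0,0,0.03,0,0, 0,0,0,0,0.08,0,0, 0,0,0,0,0.1,-0.1,0, 0,0,0,-0.1,0.1,-0.3,0, 0,0,0,-0.2,0.1,-0.45,0, 0,0,0,-0.3,0.1,-0.5,0, 0,0,0,-0.3,0.1,-0.5,0, 0,0,0,-0.3,0.1,-0.5,0, 0,0,0,-0.3,0.1,-0.5,0]'
python3 -c "
from m import *
look('wrist','w7');look('top','t7')"
```

```text
t: 11.05
tool_pos: [0.5359, -0.0585, 0.1535]
tool_rot: [-3.113, -0.415, 0.003]
contact_force: [-0.9, 0.2, 0.3]
opening: 0.0
grip_force: 0.0
wrist [161. 104.] rail [-30.8  38.9] [ 56. 140.] ang -1.551
t 11.1 tcp rail [-116.9  -70.8] z 0.1536 open 1.7928618117444197e-05 F [ 0.9 -0.3 -0.7]
top [357. 372.] rail [-426.1  -53.1] [ 56. 217.] ang -0.457
top [365. 303.] rail [-293.  -112.3] [151.  52.] ang 1.082
top [413. 282.] rail [-276.3 -225.7] [ 32. 245.] ang -0.485
top [387. 228.] rail [-138.2 -209.6] [92. 36.] ang 1.055
top [274. 210.] rail [-28.6  39.3] [ 56. 139.] ang -1.546
t 11.15 tcp rail [-116.9  -70.8] z 0.1537 open -0.0001414873043065367 F [0.1 0.8 0.3]
```

View pics/w7.png

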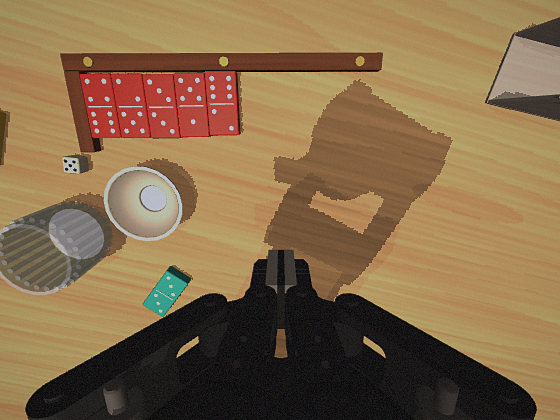

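All five dominoes lie snug in the corner, from (83,105) to (240,105): against the end stop, ends at the rail. The dish, die and tumbler look undisturbed, so I'm handing in.

```bash
python3 -c "
from station import ctrl
print(ctrl.finish_job())"
```

```text
the job is handed in; nothing more can be done
None
```

The job is handed in at about 11 s: in the last pictures all five dominoes lie snug against one another and the end stop, short ends at the long rail, and nothing else appeared disturbed; the hand-in returned no verdict.

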